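# Set and lock the slotted length stop

## Task

Slide the slotted aluminium stop bar along its channel on the fixture until its yellow pointer lines up with the red index tab. Then take the orange-handled T-bolt from its blue parking block, pass its T-head down through the slot in the bar and the slot in the fixture below it until the collar rests on the bar, and turn it a quarter turn so that the head locks under the fixture's top. Finally swing the black clamp lever clockwise to its end to tighten the bar, leaving the pointer on the tab and the other things on the bench undisturbed.

Things in the scene. Friction and masses are not known exactly. Their poses are not given: they have to be found in the camera images.
- base: Fixed grey steel fixture, 110 (x) x 240 (y) x 34 mm high. Origin: centre of its underside; y axis along the channel. Two rails on its top, 8 mm high, 62 mm apart, guide the stop bar along y. A 12 mm stud at y = -53 mm carries the clamp lever. The top is 8 mm thick, with a hollow 20 mm high beneath it.
- tslot (a point): Centre of the fixture's T-slot at the level of its top (34 mm above the bench), 66 mm along +y from the fixture's centre. The slot is 16 mm (x) by 34 mm (y, along the channel); axes as the fixture's. The stop bar covers part of it until the bar is at the red tab.
- stop: Loose aluminium bar in the channel, 60 (x) x 230 (y) x 10 mm, 0.6 kg; origin: centre of its underside, 34 mm above the bench (its top: 44 mm). An upright block, 60 x 26 mm, 34 mm higher than the bar, stands at its -y end. Two slots 16 mm wide along y: one round the lever's stud, one from y = 29 to 103 mm for the T-bolt. Slides at a few newtons; starts 20 to 75 mm short of the tab, to go +y.
- push_face (a point): Centre of the outer (-y) face of the upright block at the -y end of the stop bar, 61 mm above the bench; axes as the bar's.
- pointer (a point): Just over the outer end of the yellow pointer, 4 mm wide, that sticks out of the bar over the front (-x) guide rail; axes as the bar's, 46 mm above the bench.
- mark (a point): Top centre of the red index tab, 9 x 6 mm (6 mm along y), 12 mm high, fixed on the fixture's front flange; 46 mm above the bench; axes as the fixture's. The bar is set when the pointer has the same y along the channel as the tab.
- tbolt: Loose upright T-bolt, 0.15 kg. Origin: on its axis, at the underside of its collar (30 mm wide, 4 mm thick). Below: round neck 9 mm by 20.5 mm, then the T-head 10 mm (x) by 26 mm (y), tip 28.5 mm under the collar. Seated, the collar rests on the bar, 10 mm above point tslot, the head 2.5 mm under the fixture's top. Its y axis goes in along the slot (either way round); locked, it lies across.
- tbolt_grip (a point): Centre of the T-bolt's orange handle, a bar 12 mm (x) by 40 mm (y, parallel with the T-head) by 22 mm high, 20 mm above the collar's underside; axes as the T-bolt's.
- holder: Fixed blue parking block 64 x 64 x 36 mm, in which the T-bolt stands at the start in a slot 16 mm (x) by 32 mm (y), its collar on the block's top; origin: centre of its underside. It may be on either side of the fixture, swapped with the steel block.
- lever_handle (a point): Middle of the upright black handle at the end of the clamp lever: about 16 mm thick, from 58 to 96 mm above the bench; this point is 80 mm above the bench, 74 mm from the lever's axis. The bar from the hub to the handle is 11 mm thick, at about 60 mm above the bench.
- lever_pivot (a point): The clamp lever's vertical axis (the stud), 57 mm above the bench.
- lever (a joint): Clamp lever angle: 0 points along the fixture's -x (to the robot); grows clockwise from above, towards the fixture's +y; stop at 1.3 rad. Starts loose (0 to 0.25), stays where it is left, needs about 3 N at the handle; from about 0.95 rad a washer presses the bar down and it gets stiffer.
- block_123: Bystander: steel block with holes, 51 x 76 x 25 mm, loose; leave alone.
- screwdriver: Bystander: yellow screwdriver, 222 mm long, loose, at the front of the bench; leave alone.
- caliper: Bystander: caliper, 220 mm long, loose, at the front of the bench; leave alone.
- tool_holder: Bystander: steel taper tool holder, 63 mm across, 104 mm high, standing behind the fixture; leave alone.
- link_arm_b: Bystander: polished link arm, 226 mm long, at the back right; leave alone.

How it is judged:
By the outcome, as a careful person would: the job done as asked, in the order asked, and still so for the second after the job is handed in, with the robot touching nothing.
It also fails if it takes over 72 s, if anything falls off the work surface, if the arm or the gripper's body presses on something with over 40 N, if the wrist force passes 120 N, or if a joint passes its speed limit or range.

## Robot

A 6-joint arm with a two-finger parallel gripper is mounted at the origin on a cart in front of the work surface, level with it; the furniture and walls round the work are solid. World frame = base frame: x ahead of the robot, y to its left, z up, the work surface at z = 0. Lengths are in m, angles in rad, forces in N, time in s.
With the tool pointing down it reaches from about 0.35 to 0.975 m from the base axis. Payload 4.9 kg.
Tool frame: the origin (TCP) lies between the finger pads; the fingertips stand 22 mm ahead of it and the grasp point (between the pads) lies 3 mm ahead of it; z points along the fingers, y is the line along which they close (so a half turn about z gives the same grasp; the last joint's range is limited). The gripper opens to 85 mm and grips with 20 to 120 N. Pads are 22 mm wide; open, the fingers measure 114 mm over their backs; the gripper's body (76 mm by 85 mm) begins 54 mm behind the grasp point. The pads swing forward as they close: fully open they stand 13 mm farther back than shut.
Start: joints at [1.004, 0.053, 1.613, -0, 1.476, -0.119], TCP at [0.271, 0.563, 0.253] pointing down, gripper open.
Joint ranges: [-3.01, 3.01], [-1.01, 2.22], [0.06, 2.58], [-1.02, 4.17], [0.09, 2.62], [-3.14, 3.14]. Speed limits (rad/s): [2.57, 2.57, 3.14, 3.14, 3.14, 3.14].

## Interface

Orientations are given as a unit quaternion [w, x, y, z].
In Python, from plant import state, grab_frame, get_calibration, job_done, recognise, regions_of gives the robot as it stands.
- The arm moves only by the tool apply_moves, never from a script. Its argument "targets" is a list of rows, each an object with "translation": the shift along the tool's x, y, z normalised to -1 to 1, where 1 is 100 mm, a list of three; "twist": the turn about the tool's z normalised to -1 to 1, where 1 is 0.1 rad; "hand": the opening, from 0 (shut) to 1 (fully open). A call has 1 to 8 rows; each row shifts and turns the commanded pose from where the row before left it, along the tool's axes as they then stand; what a row does not reach is not made up. A row lasts 1/10 s, in which the tool goes at most 50 mm and 8.59 degrees, less where a joint would pass 70% of its speed; a pose out of reach is approached as far as the arm can. A call with a number of a shift or a turn outside -1 to 1 is refused whole. A call with a gripper value outside its range is refused whole. The fingers move at their own pace and stop on an object; the grip force is fixed at half the most. Time passes only in rows, so rows that do not move let the fingers close. It gives the time, the measured TCP pose, the force, the opening and the grip force at its end, in the units of the state.
- state(): the state, without advancing time (a new reading comes with each control period).
- grab_frame(name): name is "side" or "top" or "wrist"; returns the picture (480x640x3 uint8, red, green, blue); there is no depth.
- get_calibration(name): a dict with "camera_matrix" (3x3 intrinsics, pixels), "pose" (4x4, takes a point from camera to world coordinates). Camera axes: x right, y up, looking along -z (the intrinsics and any distortion apply to the point x, -y, -z); pixel columns grow to the right and rows downward; lengths in m; the calibration is good to about 2 mm. A picture is of the moment at which its call begins: read the wrist's pose just before it. get_calibration takes no time and is no camera call; for the wrist camera it gives the pose at the moment of the call.
- job_done(): hands the job in; it is judged then, once.
Trained networks look in the newest picture that a camera, given by its name, has taken for a name from the list of things; names that differ only in an ending like _2 or _b are one class to them, and where a whole thing is asked for, a point or a joint stands for the part that bears it (a point fixed in the world has none). Each returns a list of dicts, best first, with "score" (0 to 1); they miss things now and then, are a little off and sometimes report something else, mostly with a low value. They report only what shows in the picture. A call takes as long as a camera call.
- recognise(camera, query): "point" ([x, y, z] in m, in world coordinates, good to about 4 mm: the middle of the surface that is visible of it).
- regions_of(camera, query): "pixels" (480x640 bool, what is visible of it).
The state is a dict: "time": time; "joint_pos": joint angles; "joint_vel": joint speeds; "joint_efforts": joint torques, N m; "tool_pos": TCP position; "tool_rot": TCP orientation; "contact_force": force on the tool from outside, world axes, zero at the start; "ft_torque": the same for the moment, N m; "gripper_width": opening from 0.0 (shut) to 1.0 (fully open); "grasp_force": force on a finger pad.
Only numpy, scipy, OpenCV 4.12 (cv2) and the standard library are available. Lean on these libraries where they do the work, as an engineer would, in place of code of your own. Each camera call takes 0.05 s, during which the arm holds its last target. There are 200 camera calls.

## Working session

There is one attempt and no reset: what is moved stays moved. The work goes in short steps, Python scripts to look and compute and a tool call to move; the robot and the scene stay as the last step left them, time stands still between calls to the robot, and variables do not carry over. Pictures are saved under pics/ and viewed, at most 11 in all, crops included, and the job is handed in when it is done.

Besides the shell and the picture viewer there is one more tool, called in YAML: its name, and indented under it one key for each argument. apply_moves: Moves the arm, as the interface text tells. Its arguments: {"type":"object","properties":{"targets":{"type":"array"}},"required":["targets"]}

```bash
ls; mkdir -p pics
python3 - <<'E'
from plant import *
import cv2,numpy as np
np.set_printoptions(precision=4,suppress=True)
s=state();print(s)
for c in ("top","side"):
    f=grab_frame(c);cv2.imwrite(f"pics/{c}0.png",f[:,:,::-1])
    k=get_calibration(c);print(c,k["camera_matrix"],k["pose"])
    for q in ("base","stop","pointer","mark","tbolt","tbolt_grip","holder","lever_handle","lever_pivot","push_face","block_123","tool_holder"):
        try:
            r=recognise(c,q);print(q,[(np.round(d["point"],4).tolist(),round(d["score"],2)) for d in r[:2]])
        except Exception as e: print(q,e)
print(state()["time"])
E
```

```text
pics
{'time': 0.0, 'joint_pos': array([ 1.004 ,  0.0534,  1.6143,  0.    ,  1.476 , -0.1189]), 'joint_vel': array([ 0.0024, -0.0002, -0.0007, -0.0007,  0.0022, -0.0015]), 'joint_efforts': array([  0.0004, -39.37  , -37.016 ,  -0.0002,   0.0074,  -0.    ]), 'tool_pos': array([0.2703, 0.5629, 0.2521]), 'tool_rot': array([-0.0004,  0.2221,  0.975 , -0.001 ]), 'contact_force': array([-0.4194,  1.0027, -0.6023]), 'ft_torque': array([-0.0385, -0.0383,  0.0053]), 'grasp_force': 0.0, 'gripper_width': 1.0017809171591776}
top [[524.0781   0.     314.7438]
 [  0.     524.0781 243.3077]
 [  0.       0.       1.    ]] [[-0.0131  0.9809 -0.194   0.3202]
 [-0.9997 -0.0169 -0.0179 -0.0234]
 [-0.0209  0.1937  0.9808  1.3826]
 [ 0.      0.      0.      1.    ]]
base [([0.5433, 0.0287, 0.0312], 0.55)]
stop [([0.5365, -0.0496, 0.0471], 0.92)]
pointer [([0.5345, -0.0475, 0.0443], 0.68)]
mark [([0.4742, 0.3399, 0.0228], 0.53)]
tbolt []
tbolt_grip [([0.4809, -0.3373, 0.0617], 0.68)]
holder [([0.4806, -0.3305, 0.0373], 0.55)]
lever_handle [([0.512, -0.0334, 0.0686], 0.76), ([0.5421, 0.0283, 0.0361], 0.71)]

[... 356 characters left out ...]
26  0.5721 -0.6558 -0.7338]
 [ 0.0112  0.7577  0.6525  0.7824]
 [ 0.      0.      0.      1.    ]]
base [([0.526, -0.0124, 0.0383], 0.73)]
stop [([0.5258, -0.0801, 0.0452], 0.69)]
pointer [([0.5268, -0.0783, 0.0463], 0.58), ([0.7415, -0.3744, 0.0203], 0.52)]
mark [([0.53, -0.0797, 0.0437], 0.23)]
tbolt [([0.4785, -0.3439, 0.0624], 0.7), ([0.3475, -0.0954, 0.0245], 0.22)]
tbolt_grip [([0.4818, -0.3435, 0.0616], 0.79)]
holder [([0.4723, -0.3549, 0.0329], 0.94)]
lever_handle [([0.5017, -0.0244, 0.0663], 0.66)]
lever_pivot [([0.5245, -0.0149, 0.037], 0.57)]
push_face [([0.5284, -0.0763, 0.0414], 0.91)]
block_123 [([0.4756, 0.3234, 0.0246], 0.95)]
tool_holder [([0.75, -0.1187, 0.0375], 0.56)]
1.3
```

View pics/top0.png

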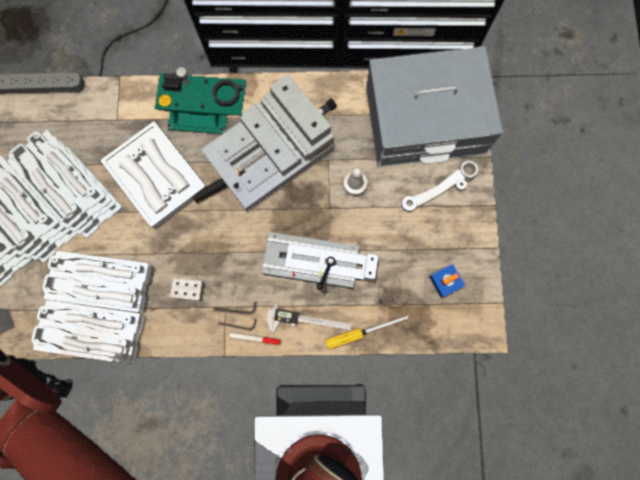

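View pics/side0.png

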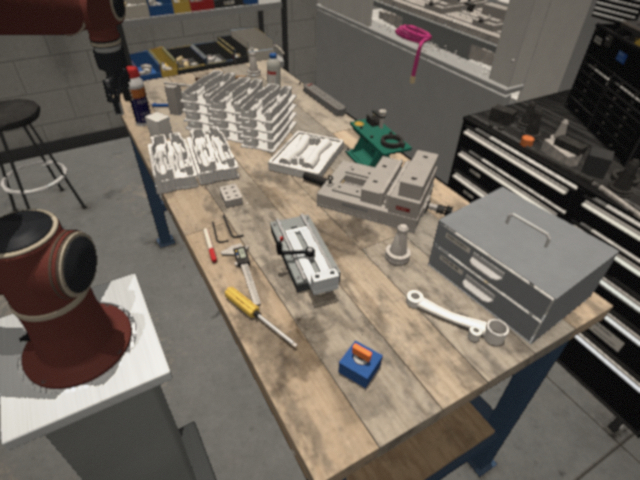

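The top view shows the fixture at about (320,260), with the red tab near (293,273), the lever handle near (322,288) and the bolt in its blue block at (450,280). The steel block is on the left. I'll move over the fixture for a close wrist view.

apply_moves:
  targets:
    - {"translation":[-0.28,-0.28,-0.09],"twist":0,"hand":1}
    - {"translation":[-0.28,-0.28,-0.09],"twist":0,"hand":1}
    - {"translation":[-0.28,-0.28,-0.09],"twist":0,"hand":1}
    - {"translation":[-0.28,-0.28,-0.09],"twist":0,"hand":1}
    - {"translation":[-0.28,-0.28,-0.09],"twist":0,"hand":1}
    - {"translation":[-0.28,-0.28,-0.09],"twist":0,"hand":1}
    - {"translation":[-0.28,-0.28,-0.09],"twist":0,"hand":1}
    - {"translation":[-0.28,-0.28,-0.09],"twist":0,"hand":1}

```text
time: 2.1
tool_pos: [0.3757, 0.263, 0.3259]
tool_rot: [0.0, 0.222, 0.975, 0.0]
contact_force: [0.6, 0.9, 0.8]
gripper_width: 0.999
grasp_force: 0.0
```

apply_moves:
  targets:
    - {"translation":[-0.28,-0.28,-0.09],"twist":0,"hand":1}
    - {"translation":[-0.28,-0.28,-0.09],"twist":0,"hand":1}
    - {"translation":[-0.28,-0.28,-0.09],"twist":0,"hand":1}
    - {"translation":[-0.28,-0.28,-0.09],"twist":0,"hand":0}
    - {"translation":[-0.28,-0.28,-0.09],"twist":-0.9,"hand":0}
    - {"translation":[-0.2,-0.2,0],"twist":-0.9,"hand":0}
    - {"translation":[0,0,0],"twist":-0.9,"hand":0}
    - {"translation":[0,0,0],"twist":-0.9,"hand":0}

```text
time: 2.9
tool_pos: [0.4531, 0.0509, 0.3704]
tool_rot: [-0.0, 0.043, 0.999, 0.0]
contact_force: [-0.2, 0.2, 0.3]
gripper_width: 0.143
grasp_force: 0.0
```

```bash
cat > h.py <<'E'
from plant import *
import cv2,numpy as np
from scipy.spatial.transform import Rotation as Ro
np.set_printoptions(precision=4,suppress=True)
def R(s): return Ro.from_quat(np.roll(s["tool_rot"],-1)).as_matrix()
def shift(p,s=None):
    s=s or state(); return R(s).T@(np.array(p)-s["tool_pos"])*10   # in units of 100 mm, tool axes
def yaw(s=None):  # world angle of tool y
    r=R(s or state()); return np.arctan2(r[1,1],r[0,1])
def ray(cam,uv,z,k=None):
    k=k or get_calibration(cam);K=k["camera_matrix"];P=k["pose"]
    d=np.linalg.inv(K)@[uv[0],uv[1],1]; d=P[:3,:3]@(d*[1,-1,-1]); o=P[:3,3]
    return o+d*(z-o[2])/d[2]
def proj(cam,p,k=None):
    k=k or get_calibration(cam);P=k["pose"]
    q=P[:3,:3].T@(np.array(p)-P[:3,3]); q=k["camera_matrix"]@(q*[1,-1,-1]); return q[:2]/q[2]
def rec(c,qs):
    for q in qs:
        print(q,[(np.round(d["point"],4).tolist(),round(d["score"],2)) for d in recognise(c,q)[:2]])
def snap(c,n):
    k=get_calibration(c);f=grab_frame(c);cv2.imwrite(f"pics/{n}.png",f[:,:,::-1]);np.savez(f"pics/{n}.npz",**k);return f,k
def brief():
    s=state();print(s["time"],s["tool_pos"],"yaw",yaw(s),"F",s["contact_force"],"g",s["gripper_width"],s["grasp_force"],"j",s["joint_pos"])
E
python3 - <<'E'
from h import *
brief();f,k=snap("wrist","w1");print(k)
rec("wrist",["base","stop","pointer","mark","lever_handle","lever_pivot","push_face"]);brief()
E
```

```text
2.9 [0.4531 0.0509 0.3704] yaw 1.4844344089318762 F [-0.1713  0.215   0.2835] g 0.14333643869465185 0.0 j [-0.0517 -0.4037  1.8225  0.0001  1.7228 -1.5361]
{'camera_matrix': array([[381.1121,   0.    , 315.5822],
       [  0.    , 381.1121, 237.2655],
       [  0.    ,   0.    ,   1.    ]]), 'pose': array([[ 0.0866, -0.9474, -0.3081,  0.3741],
       [ 0.9962,  0.0824,  0.0265,  0.0577],
       [ 0.0003, -0.3093,  0.951 ,  0.4903],
       [ 0.    ,  0.    ,  0.    ,  1.    ]])}
base [([0.5309, 0.0258, 0.0354], 0.76)]
stop [([0.5247, -0.0612, 0.0415], 0.62)]
pointer [([0.5336, -0.0646, 0.045], 0.85)]
mark []
lever_handle [([0.511, -0.0321, 0.0645], 0.63)]
lever_pivot [([0.531, 0.0254, 0.0345], 0.61)]
push_face [([0.5329, -0.0643, 0.0453], 0.76), ([0.7404, -0.361, 0.0196], 0.61)]
3.3 [0.4528 0.0521 0.3703] yaw 1.4827537951656842 F [-0.3301  0.7615 -0.3261] g -0.0017366739840264244 0.0 j [-0.0489 -0.4042  1.8229 -0.      1.7228 -1.5316]
```

View pics/w1.png

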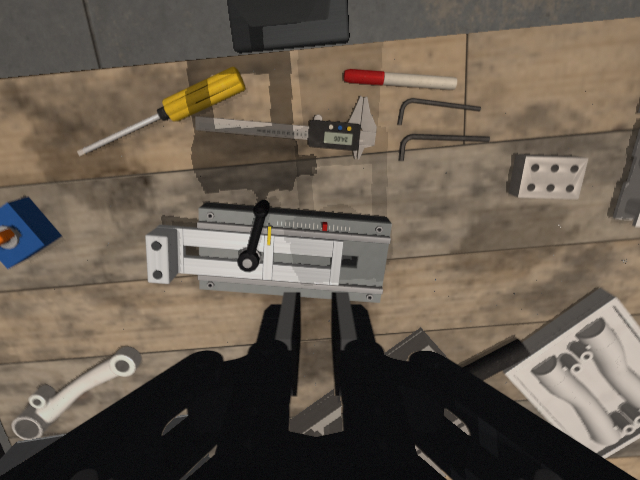

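The wrist view shows the pointer at about (269,236), the red tab at (325,227), the lever hub at (248,260) with its handle at (262,210), and the block face at (147,258). Next I'll measure these precisely.

Run:
```python
from h import *
im=cv2.imread("pics/w1.png");k=dict(np.load("pics/w1.npz"))
h=cv2.cvtColor(im,cv2.COLOR_BGR2HSV)
roi=np.zeros(im.shape[:2],bool);roi[195:305,140:400]=1
for n,m in (("yellow",(h[...,0]>20)&(h[...,0]<35)&(h[...,1]>140)&(h[...,2]>120)),("red",((h[...,0]<8)|(h[...,0]>172))&(h[...,1]>140)&(h[...,2]>80))):
    v,u=np.nonzero(m&roi);print(n,len(u),u.min(),u.max(),v.min(),v.max(),u.mean(),v.mean(),ray("wrist",(u.mean(),v.mean()),.046,k))
c=cv2.resize(im[190:310,140:400],None,fx=3.07,fy=3.07,interpolation=cv2.INTER_CUBIC);cv2.imwrite("pics/w1c.png",c)
```

```text
yellow 54 267 270 226 244 268.72222222222223 234.92592592592592 [ 0.5101 -0.0115  0.046 ]
red 30 322 326 224 230 324.3333333333333 227.06666666666666 [0.506 0.057 0.046]
```

View pics/w1c.png

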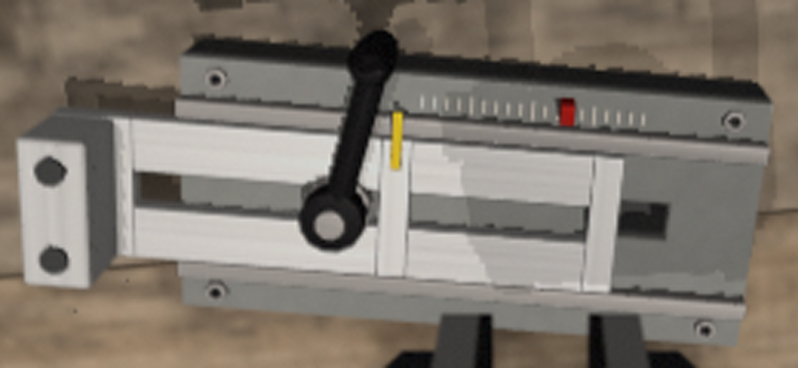

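Run:
```python
from h import *
k=dict(np.load("pics/w1.npz"))
g=lambda c,z:ray("wrist",(c[0]/3.07+140-.3,c[1]/3.07+190-.3),z,k)
sc=[g(c,.034) for c in((215,78),(735,121),(705,330),(215,292))]
print("screws",*sc,"ctr",np.mean(sc,0))
d=sc[1]-sc[0]+sc[2]-sc[3];a=np.arctan2(d[1],d[0]);print("yaw of y axis",a,np.arctan2(*(sc[1]-sc[0])[1::-1]),np.arctan2(*(sc[2]-sc[3])[1::-1]))
ey=np.array([np.cos(a),np.sin(a),0]);ex=np.array([np.sin(a),-np.cos(a),0]);c0=np.mean(sc,0)
for n,c,z in (("face top a",(18,140),.078),("face top b",(25,287),.078),("pointer end",(398,112),.044),("pointer in",(397,168),.044),("mark",(568,99),.046),("mark base",(568,122),.034),("hub",(330,222),.066),("knob",(378,45),.096),("slot end",(667,220),.034),("barslot end",(588,222),.044),("bar end",(618,225),.044),("railF",(768,145),.042),("railB",(742,302),.042)):
    p=g(c,z);print(n,p,"fixture xy",(p-c0)@ex,(p-c0)@ey)
```

```text
screws [ 0.4819 -0.0828  0.034 ] [0.5181 0.125  0.034 ] [0.6114 0.1088 0.034 ] [ 0.5752 -0.0991  0.034 ] ctr [0.5467 0.013  0.034 ]
yaw of y axis 1.3984197138287522 1.3982754632074024 1.3985639658157007
face top a [ 0.4886 -0.1459  0.078 ] fixture xy -0.029952771331943597 -0.1665306546000783
face top b [ 0.5474 -0.1566  0.078 ] fixture xy 0.029808443851850063 -0.1669268504320622
pointer end [ 0.4996 -0.0097  0.044 ] fixture xy -0.042451829602806836 -0.030429515236199838
pointer in [ 0.523 -0.013  0.044] fixture xy -0.018886033869586163 -0.029696653445166192
mark [0.4996 0.058  0.046 ] fixture xy -0.05412305172530906 0.03627561924641679
mark base [0.5126 0.0572 0.034 ] fixture xy -0.041101428624406154 0.03776964362826181
hub [ 0.5355 -0.0383  0.066 ] fixture xy -0.0022370764966317706 -0.052457380774191965
knob [ 0.4605 -0.0057  0.096 ] fixture xy -0.08166675445806475 -0.03322984999879672
slot end [0.559  0.0952 0.034 ] fixture xy -0.001966119829411424 0.08305762736192068
barslot end [0.553 0.062 0.044] fixture xy -0.002175967292499244 0.04940370573528121
bar end [0.5554 0.0742 0.044 ] fixture xy -0.0019122783561486417 0.061792542871214384
railF [0.5268 0.1367 0.042 ] fixture xy -0.040748947081071525 0.11853081943139941
railB [0.5955 0.124  0.042 ] fixture xy 0.029090832361937824 0.11774424033542974
```

The geometry agrees with the given sizes: fixture yaw 1.398, pointer to tab about 66.5 mm, lever at about 0.25 rad. I'll go behind the push face with the fingers closed.

apply_moves:
  targets:
    - {"translation":[0,0,0],"twist":0.85,"hand":0}
    - {"translation":[-0.14,-0.334,0.2],"twist":0,"hand":0}
    - {"translation":[-0.14,-0.334,0.2],"twist":0,"hand":0}
    - {"translation":[-0.14,-0.334,0.2],"twist":0,"hand":0}
    - {"translation":[-0.14,-0.334,0.2],"twist":0,"hand":0}
    - {"translation":[-0.14,-0.334,0.2],"twist":0,"hand":0}
    - {"translation":[-0.14,-0.334,0.2],"twist":0,"hand":0}
    - {"translation":[-0.14,-0.334,0.2],"twist":0,"hand":0}

```text
time: 4.1
tool_pos: [0.5094, -0.1966, 0.2296]
tool_rot: [0.0, 0.087, 0.996, -0.0]
contact_force: [-0.0, 0.5, 0.7]
gripper_width: 0.001
grasp_force: 0.0
```

apply_moves:
  targets:
    - {"translation":[0,0,0.4],"twist":0,"hand":0}
    - {"translation":[0,0,0.4],"twist":0,"hand":0}
    - {"translation":[0,0,0.4],"twist":0,"hand":0}
    - {"translation":[0,0,0.3],"twist":0,"hand":0}
    - {"translation":[0,0,0],"twist":0,"hand":0}

```text
time: 4.6
tool_pos: [0.5056, -0.1932, 0.0749]
tool_rot: [-0.005, 0.086, 0.996, 0.002]
contact_force: [-0.2, 0.1, -0.9]
gripper_width: 0.002
grasp_force: 0.0
```

```bash
cat >> h.py <<'E'
A=1.3984;C0=np.array([.5455,.0132,0])
EY=np.array([np.cos(A),np.sin(A),0]);EX=np.array([np.sin(A),-np.cos(A),0])
def W(x,y,z): return C0+x*EX+y*EY+[0,0,z]
def FX(p): d=np.array(p)-C0; return np.array([d@EX,d@EY,p[2]])
E
python3 - <<'E'
from h import *
brief();print(FX(state()["tool_pos"]),shift(W(0,-.1668-.0145,.07)))
E
```

```text
4.6 [ 0.5056 -0.1932  0.0749] yaw 1.3977936860543267 F [-0.2247  0.1098 -0.9   ] g 0.001835838687141567 0.0 j [-0.5024  0.0426  1.9396 -0.      1.1701 -1.9002]
[-0.0039 -0.2102  0.0749] [-0.0391  0.2884  0.0499]
```

apply_moves:
  targets:
    - {"translation":[-0.04,0.14,0.03],"twist":0,"hand":0}
    - {"translation":[0,0.11,0],"twist":0,"hand":0}
    - {"translation":[0,0.08,0],"twist":0,"hand":0}
    - {"translation":[0,0.08,0],"twist":0,"hand":0}
    - {"translation":[0,0.08,0],"twist":0,"hand":0}
    - {"translation":[0,0.08,0],"twist":0,"hand":0}
    - {"translation":[0,0.08,0],"twist":0,"hand":0}
    - {"translation":[0,0.08,0],"twist":0,"hand":0}

```text
time: 5.4
tool_pos: [0.5262, -0.1238, 0.0778]
tool_rot: [0.001, 0.086, 0.996, -0.0]
contact_force: [1.1, -4.7, 3.4]
gripper_width: -0.002
grasp_force: 2.3
```

apply_moves:
  targets:
    - {"translation":[0,0.06,0],"twist":0,"hand":0}
    - {"translation":[0,0.05,0],"twist":0,"hand":0}
    - {"translation":[0,0.04,0],"twist":0,"hand":0}
    - {"translation":[0,0,0],"twist":0,"hand":0}

```text
time: 5.8
tool_pos: [0.528, -0.1084, 0.0769]
tool_rot: [-0.0, 0.086, 0.996, 0.001]
contact_force: [0.7, -0.7, 1.0]
gripper_width: 0.001
grasp_force: 0.8
```

```bash
cat >> h.py <<'E'
def ptr(n):
    im,k=snap("wrist",n);h=cv2.cvtColor(im,cv2.COLOR_RGB2HSV);H,S,V=cv2.split(h);out=[]
    roi=np.zeros(H.shape,np.uint8);cv2.fillPoly(roi,[np.array([proj("wrist",W(x,y,.045),k) for x,y in((-.06,-.05),(-.06,.07),(-.012,.07),(-.012,-.05))]).astype(int)],1)
    for m in ((H>20)&(H<35)&(S>140)&(V>100),((H<8)|(H>172))&(S>140)&(V>60)):
        v,u=np.nonzero(m&(roi>0)); out.append((len(u),)+((u.mean(),v.mean(),FX(ray("wrist",(u.mean(),v.mean()),.044,k))) if len(u) else ()))
    return out
E
python3 - <<'E'
from h import *
brief();print(FX(state()["tool_pos"]));print(ptr("w2"))
E
```

```text
5.8 [ 0.528  -0.1084  0.0769] yaw 1.3982916382564274 F [ 0.6768 -0.6624  1.0001] g 0.0005488606875792894 0.7882529497146606 j [-0.341   0.0288  1.9499  0.001   1.164  -1.7397]
[ 0.0037 -0.1228  0.0769]
[(0,), (0,)]
```

View pics/w2.png

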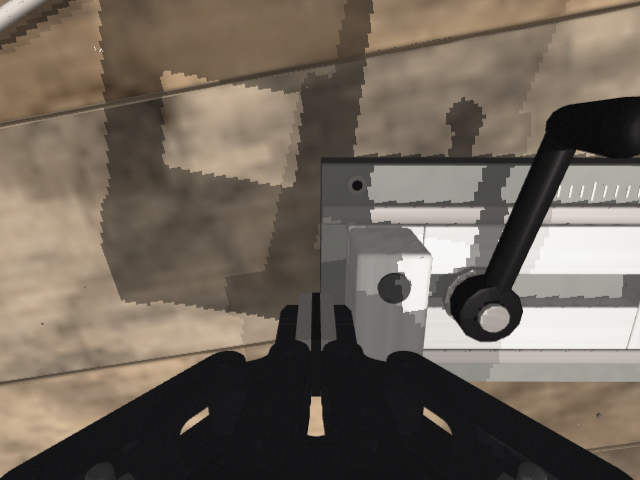

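The fingers are against the block's face (edge around u≈348), and the pointer is out of view. I'll back off, rise and look.

apply_moves:
  targets:
    - {"translation":[0,-0.1,0],"twist":0,"hand":0}
    - {"translation":[0.0,0,-0.4],"twist":0,"hand":0}
    - {"translation":[0.1,0.3,-0.4],"twist":0,"hand":0}
    - {"translation":[0.1,0.4,-0.2],"twist":0,"hand":0}
    - {"translation":[0.1,0.4,-0.2],"twist":0,"hand":0}
    - {"translation":[0,0.2,0],"twist":0,"hand":0}
    - {"translation":[0,0,0],"twist":0,"hand":0}
    - {"translation":[0,0,0],"twist":0,"hand":0}

```text
time: 6.65
tool_pos: [0.5186, 0.0133, 0.1954]
tool_rot: [-0.001, 0.086, 0.996, 0.0]
contact_force: [0.8, -0.2, -0.4]
gripper_width: 0.005
grasp_force: 0.0
```

Run:
```python
from h import *
brief();print(FX(state()["tool_pos"]));print(ptr("w3"))
```

```text
6.65 [0.5186 0.0133 0.1954] yaw 1.3985446148955865 F [ 0.8458 -0.1786 -0.3811] g 0.005008914292636809 0.0 j [-0.1178 -0.1598  1.9153  0.      1.3886 -1.5163]
[-0.0265 -0.0045  0.1954]
[(159, np.float64(361.1132075471698), np.float64(220.52830188679246), array([-0.031 ,  0.0292,  0.044 ])), (116, np.float64(371.13793103448273), np.float64(199.4655172413793), array([-0.0468,  0.0359,  0.044 ]))]
```

View pics/w3.png

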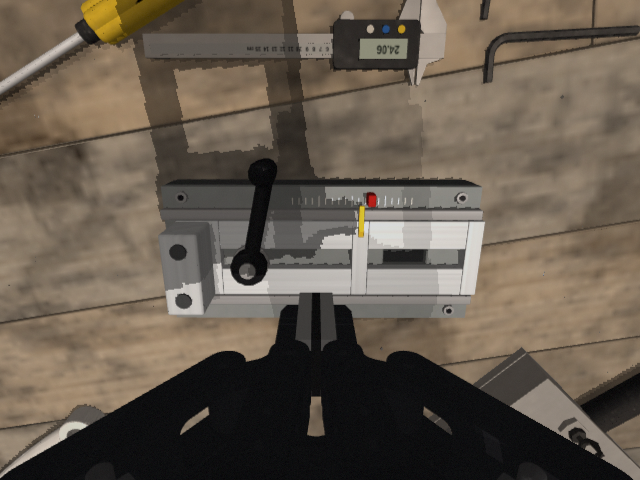

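The pointer (361,220) is still short of the red tab (371,199), by about 7 mm. I'll measure the remaining gap at the tab's top edges.

Run:
```python
from h import *
im=cv2.imread("pics/w3.png");k=dict(np.load("pics/w3.npz"))
H,S,V=cv2.split(cv2.cvtColor(im,cv2.COLOR_BGR2HSV))
for v in range(188,240,3):
    print(v,[tuple(int(x) for x in im[v,u][::-1]) for u in range(356,382,1)] if v in(194,200,203,215) else "", end=" ")
    for m in (((H<8)|(H>172))&(S>120),(H>20)&(H<35)&(S>110)):
        u=np.nonzero(m[v,340:400])[0]+340
        if len(u): print(u.min(),u.max(),[FX(ray("wrist",(x,v),z,k))[1].round(4) for x,z in((u.min()-.5,.046),(u.max()+.5,.046))],end=" ")
    print()
```

```text
188  
191  
194 [(136, 134, 128), (135, 135, 128), (135, 135, 128), (136, 135, 129), (136, 135, 129), (135, 134, 128), (137, 135, 130), (86, 84, 81), (77, 76, 73), (77, 76, 73), (69, 47, 44), (61, 13, 10), (64, 10, 6), (68, 8, 4), (73, 12, 13), (74, 11, 11), (75, 13, 13), (73, 8, 9), (76, 10, 10), (99, 61, 58), (135, 131, 126), (137, 135, 129), (136, 134, 128), (138, 137, 130), (137, 134, 129), (138, 136, 129)] 367 374 [np.float64(0.0321), np.float64(0.0378)] 
197  366 375 [np.float64(0.0314), np.float64(0.0386)] 
200 [(135, 134, 128), (136, 135, 128), (193, 194, 197), (160, 160, 158), (137, 136, 131), (136, 135, 128), (137, 135, 129), (137, 135, 129), (98, 95, 91), (130, 124, 115), (72, 44, 40), (61, 10, 11), (112, 21, 16), (173, 32, 26), (181, 31, 24), (182, 32, 26), (182, 32, 25), (184, 34, 27), (182, 31, 25), (169, 28, 23), (120, 100, 95), (125, 123, 117), (186, 187, 190), (161, 159, 157), (139, 138, 131), (138, 136, 131)] 367 375 [np.float64(0.0322), np.float64(0.0387)] 
203 [(98, 97, 93), (79, 77, 74), (117, 111, 104), (88, 87, 83), (74, 73, 69), (74, 72, 69), (127, 128, 121), 
[... 737 characters left out ...]
55, 150), (161, 155, 149), (161, 154, 149), (161, 154, 149), (162, 154, 149), (161, 154, 149), (162, 154, 149), (163, 156, 151), (161, 155, 149), (161, 154, 149), (161, 155, 149), (163, 156, 151), (161, 155, 149), (162, 155, 150), (163, 156, 151), (162, 155, 150)] 359 364 [np.float64(0.0269), np.float64(0.0312)] 
218  359 363 [np.float64(0.0269), np.float64(0.0306)] 
221  359 363 [np.float64(0.027), np.float64(0.0307)] 
224  359 363 [np.float64(0.0271), np.float64(0.0308)] 
227  359 363 [np.float64(0.0272), np.float64(0.0309)] 
230  359 363 [np.float64(0.0273), np.float64(0.031)] 
233  358 363 [np.float64(0.0266), np.float64(0.031)] 
236  359 362 [np.float64(0.0274), np.float64(0.0304)] 
239
```

apply_moves:
  targets:
    - {"translation":[0,-0.2,0],"twist":0,"hand":0}
    - {"translation":[-0.1,-0.4,0.2],"twist":0,"hand":0}
    - {"translation":[-0.1,-0.4,0.2],"twist":0,"hand":0}
    - {"translation":[-0.1,-0.3,0.2],"twist":0,"hand":0}
    - {"translation":[0,0,0.3],"twist":0,"hand":0}
    - {"translation":[0,0,0.3],"twist":0,"hand":0}
    - {"translation":[0,0,0],"twist":0,"hand":0}

```text
time: 7.4
tool_pos: [0.522, -0.1199, 0.0707]
tool_rot: [-0.006, 0.088, 0.996, 0.002]
contact_force: [-0.7, 0.1, -0.1]
gripper_width: -0.003
grasp_force: 0.0
```

Run:
```python
from h import *
for i in range(2):
    brief();print(FX(state()["tool_pos"]));grab_frame("wrist")
```

```text
7.4 [ 0.522  -0.1199  0.0707] yaw 1.3952057253889893 F [-0.6858  0.1215 -0.1026] g -0.0026051997928056426 0.0 j [-0.3647  0.0364  1.9541 -0.      1.1629 -1.7599]
[-0.0003 -0.1351  0.0707]
7.45 [ 0.5239 -0.1201  0.0734] yaw 1.3959699347276537 F [ 0.437  -0.0382  0.3181] g -0.0017633686924866095 0.0 j [-0.3638  0.034   1.9513  0.      1.1636 -1.7598]
[ 0.0016 -0.135   0.0734]
```

apply_moves:
  targets:
    - {"translation":[0,0.06,0],"twist":0,"hand":0}
    - {"translation":[0,0.05,0],"twist":0,"hand":0}
    - {"translation":[0,0.04,0],"twist":0,"hand":0}
    - {"translation":[0,0.025,0],"twist":0,"hand":0}
    - {"translation":[0,0,0],"twist":0,"hand":0}
    - {"translation":[0,0,0],"twist":0,"hand":0}

```text
time: 8.1
tool_pos: [0.5299, -0.1023, 0.0769]
tool_rot: [0.0, 0.086, 0.996, 0.0]
contact_force: [0.1, -1.7, 0.9]
gripper_width: 0.001
grasp_force: 0.9
```

Run:
```python
from h import *
for i in range(2):
    brief();print(FX(state()["tool_pos"]));grab_frame("wrist")
```

```text
8.1 [ 0.5299 -0.1023  0.0769] yaw 1.3982447744197946 F [ 0.1036 -1.6539  0.9138] g 0.001373038379232399 0.9088190272450447 j [-0.3288  0.0293  1.9494  0.0002  1.162  -1.7271]
[ 0.0045 -0.1165  0.0769]
8.15 [ 0.5297 -0.1023  0.0767] yaw 1.3980538262331539 F [ 0.3907 -2.4535  1.6483] g -0.004538616019533882 0.8238968811929226 j [-0.3289  0.0296  1.9497  0.0003  1.1621 -1.7271]
[ 0.0043 -0.1165  0.0767]
```

apply_moves:
  targets:
    - {"translation":[0,0.006,0],"twist":0,"hand":0}
    - {"translation":[0,0,0],"twist":0,"hand":0}
    - {"translation":[0,-0.1,0],"twist":0,"hand":0}
    - {"translation":[0.0,0,-0.4],"twist":0,"hand":0}
    - {"translation":[0.1,0.4,-0.4],"twist":0,"hand":0}
    - {"translation":[0.1,0.4,-0.2],"twist":0,"hand":0}
    - {"translation":[0.1,0.4,-0.2],"twist":0,"hand":0}
    - {"translation":[0,0.2,0],"twist":0,"hand":0}

```text
time: 9.0
tool_pos: [0.5237, 0.0283, 0.1947]
tool_rot: [0.002, 0.085, 0.996, 0.001]
contact_force: [0.2, -0.7, 0.1]
gripper_width: -0.0
grasp_force: 0.0
```

apply_moves:
  targets:
    - {"translation":[0,0,0],"twist":0,"hand":0}
    - {"translation":[0,0,0],"twist":0,"hand":0}

```text
time: 9.2
tool_pos: [0.5224, 0.0259, 0.1905]
tool_rot: [-0.001, 0.086, 0.996, 0.0]
contact_force: [-0.1, 0.1, 0.3]
gripper_width: -0.001
grasp_force: 0.0
```

```bash
cat >> h.py <<'E'
def gap(n):
    im,k=snap("wrist",n);H,S,V=cv2.split(cv2.cvtColor(im,cv2.COLOR_RGB2HSV))
    u0,v0=proj("wrist",W(-.05,.036,.046),k).astype(int);u1,v1=proj("wrist",W(-.02,.036,.046),k).astype(int)
    for v in range(v0-12,v1,3):
        for n_,m in (("r",((H<8)|(H>172))&(S>120)&(V>50)),("y",(H>20)&(H<35)&(S>110))):
            u=np.nonzero(m[v,u0-30:u0+30])[0]+u0-30
            if len(u)>2: print(v,n_,u.min(),u.max(),"V",V[v,u.min()],V[v,u.max()],[FX(ray("wrist",(x,v),.046,k))[1].round(4) for x in(u.min()-.5,u.max()+.5)])
    f=FX(ray("wrist",(u0,v0),.046,k));return k
E
python3 - <<'E'
from h import *
gap("w4");brief()
E
```

```text
194 r 350 358 V 62 102 [np.float64(0.0324), np.float64(0.0388)]
197 r 350 358 V 61 165 [np.float64(0.0325), np.float64(0.0388)]
200 r 350 358 V 61 159 [np.float64(0.0325), np.float64(0.0389)]
203 r 350 358 V 59 164 [np.float64(0.0326), np.float64(0.039)]
206 y 351 355 V 116 133 [np.float64(0.0334), np.float64(0.0369)]
209 y 351 356 V 124 98 [np.float64(0.0334), np.float64(0.0377)]
212 y 351 356 V 129 96 [np.float64(0.0335), np.float64(0.0378)]
215 y 351 355 V 128 133 [np.float64(0.0336), np.float64(0.0371)]
218 y 351 355 V 129 133 [np.float64(0.0336), np.float64(0.0372)]
221 y 351 355 V 133 129 [np.float64(0.0337), np.float64(0.0373)]
224 y 350 355 V 98 134 [np.float64(0.033), np.float64(0.0374)]
227 y 350 355 V 97 126 [np.float64(0.0331), np.float64(0.0374)]
230 y 350 355 V 92 96 [np.float64(0.0332), np.float64(0.0375)]
233 y 350 355 V 95 94 [np.float64(0.0332), np.float64(0.0376)]
9.25 [0.5223 0.0254 0.1903] yaw 1.3976411453498456 F [-0.8407  0.5519 -0.6635] g -0.0011638920728098117 0.0 j [-0.0937 -0.145   1.9109 -0.0001  1.3777 -1.4914]
```

The pointer is within about 0.5 mm of the tab. Now to the T-bolt.

apply_moves:
  targets:
    - {"translation":[0,-0.4,-0.15],"twist":0,"hand":1}
    - {"translation":[0,-0.4,-0.15],"twist":0,"hand":1}
    - {"translation":[0,-0.4,-0.15],"twist":0,"hand":1}
    - {"translation":[0,-0.4,0],"twist":0,"hand":1}
    - {"translation":[0,-0.4,0],"twist":0,"hand":1}
    - {"translation":[0,-0.4,0],"twist":0,"hand":1}
    - {"translation":[0,-0.4,0],"twist":0,"hand":1}
    - {"translation":[0,-0.4,0],"twist":0,"hand":1}

```text
time: 10.05
tool_pos: [0.4662, -0.2919, 0.2354]
tool_rot: [-0.001, 0.087, 0.996, 0.001]
contact_force: [1.3, 0.5, 0.1]
gripper_width: 1.0
grasp_force: 0.0
```

apply_moves:
  targets:
    - {"translation":[0.3,-0.3,0],"twist":0,"hand":1}
    - {"translation":[0.2,0,0],"twist":0,"hand":1}
    - {"translation":[0,0,0],"twist":0,"hand":1}

```text
time: 10.35
tool_pos: [0.4107, -0.3116, 0.2351]
tool_rot: [-0.001, 0.089, 0.996, 0.001]
contact_force: [0.5, -1.1, 0.6]
gripper_width: 0.997
grasp_force: 0.0
```

Run:
```python
from h import *
brief();im,k=snap("wrist","w5");rec("wrist",["tbolt_grip","holder"])
H,S,V=cv2.split(cv2.cvtColor(im,cv2.COLOR_RGB2HSV))
m=((H>3)&(H<18)&(S>190)&(V>150)).astype(np.uint8)
n,l,st,ce=cv2.connectedComponentsWithStats(m)
for i in range(1,n):
    if st[i,4]>60: 
        v,u=np.nonzero(l==i);r=cv2.minAreaRect(np.c_[u,v].astype(np.float32));print(st[i],ce[i],r)
        b=cv2.boxPoints(r);P=np.array([ray("wrist",q,.067,k) for q in b]);print(P,P.mean(0),np.linalg.norm(P[1]-P[0]),np.linalg.norm(P[2]-P[1]))
```

```text
10.35 [ 0.4107 -0.3116  0.2351] yaw 1.3929512438125475 F [ 0.5284 -1.0833  0.6324] g 0.9973752991040793 0.0 j [-0.7933 -0.1996  1.8826 -0.0002  1.4613 -2.1863]
tbolt_grip [([0.48, -0.3355, 0.0621], 0.97)]
holder [([0.4725, -0.3349, 0.0358], 0.83), ([0.5035, -0.0936, 0.0344], 0.32)]
[277 294  42  30 483] [297.5031 308.5901] ((297.54150390625, 308.5090026855469), (11.295825004577637, 43.62111282348633), 57.2647705078125)
[[ 0.4874 -0.3592  0.067 ]
 [ 0.4712 -0.3245  0.067 ]
 [ 0.4808 -0.321   0.067 ]
 [ 0.4973 -0.356   0.067 ]] [ 0.4842 -0.3402  0.067 ] 0.038282255850532014 0.010178120634872306
```

View pics/w5.png

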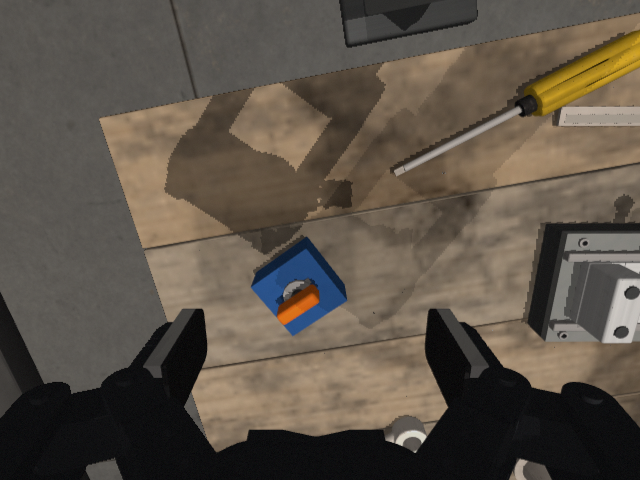

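The wrist view shows the orange handle at (298,308), with its long axis at yaw 2.01, at world (0.484,-0.340). I'll align the closing axis to 0.437 and descend partway.

apply_moves:
  targets:
    - {"translation":[0,0,0.08],"twist":0.96,"hand":1}
    - {"translation":[0,0,0.08],"twist":0.96,"hand":1}
    - {"translation":[0,0,0.08],"twist":0.96,"hand":1}
    - {"translation":[0,0,0.08],"twist":0.96,"hand":1}
    - {"translation":[0,0,0.08],"twist":0.96,"hand":1}
    - {"translation":[0,0,0.08],"twist":0.96,"hand":1}
    - {"translation":[0,0,0.08],"twist":0.96,"hand":1}
    - {"translation":[0,0,0.08],"twist":0.96,"hand":1}

```text
time: 11.3
tool_pos: [0.4143, -0.3098, 0.1719]
tool_rot: [0.0, 0.454, 0.891, 0.0]
contact_force: [-0.4, 0.4, -0.4]
gripper_width: 1.0
grasp_force: 0.0
```

apply_moves:
  targets:
    - {"translation":[0,0,0],"twist":0.94,"hand":1}
    - {"translation":[0,0,0],"twist":0.94,"hand":1}
    - {"translation":[0,0,0],"twist":0,"hand":1}
    - {"translation":[0,0,0],"twist":0,"hand":1}

```text
time: 11.7
tool_pos: [0.414, -0.31, 0.1723]
tool_rot: [0.0, 0.534, 0.846, 0.0]
contact_force: [-0.2, -0.4, 0.2]
gripper_width: 1.001
grasp_force: 0.0
```

Run:
```python
from h import *
brief();print(shift([.4835,-.3395,.066]));im,k=snap("wrist","w6")
H,S,V=cv2.split(cv2.cvtColor(im,cv2.COLOR_RGB2HSV))
for vt in (150,60):
  m=((H>3)&(H<18)&(S>170)&(V>vt)).astype(np.uint8)
  n,l,st,ce=cv2.connectedComponentsWithStats(m)
  for i in range(1,n):
    if st[i,4]>100:
        v,u=np.nonzero(l==i);r=cv2.minAreaRect(np.c_[u,v].astype(np.float32));print(st[i],r)
        b=cv2.boxPoints(r);P=np.array([ray("wrist",q,.067,k) for q in b]);print(P,P.mean(0),np.linalg.norm(P[1]-P[0]),np.linalg.norm(P[2]-P[1]),np.arctan2(*(P[2]-P[1])[1::-1]),np.arctan2(*(P[1]-P[0])[1::-1]))
```

```text
11.7 [ 0.414  -0.31    0.1723] yaw 0.44490556699461775 F [-0.1601 -0.3676  0.2255] g 1.0007590113592189 0.0 j [-0.7866 -0.1435  1.9408  0.0001  1.3443 -1.2315]
[-0.5656  0.4998  1.0631]
[382 301  19  51 803] ((391.2182312011719, 325.94415283203125), (16.10183334350586, 50.87039566040039), 4.085616588592529)
[[ 0.4876 -0.359   0.067 ]
 [ 0.4712 -0.3239  0.067 ]
 [ 0.4811 -0.3201  0.067 ]
 [ 0.498  -0.3551  0.067 ]] [ 0.4845 -0.3395  0.067 ] 0.03877541435473545 0.010636061066913305 0.3656498699748637 2.0073982190221553
[ 378  289   23   63 1223] ((389.04241943359375, 320.0235595703125), (21.544862747192383, 62.24554443359375), 2.4895527362823486)
[[ 0.4848 -0.3603  0.067 ]
 [ 0.464  -0.3181  0.067 ]
 [ 0.477  -0.3127  0.067 ]
 [ 0.4985 -0.3546  0.067 ]] [ 0.4811 -0.3364  0.067 ] 0.047031346526178304 0.014049107656880612 0.39684149469878754 2.0278034058455052
```

apply_moves:
  targets:
    - {"translation":[-0.285,0.255,0],"twist":0.08,"hand":0.6}
    - {"translation":[-0.285,0.255,0],"twist":0,"hand":0.6}
    - {"translation":[0,0,0.3],"twist":0,"hand":0.6}
    - {"translation":[0,0,0.3],"twist":0,"hand":0.6}
    - {"translation":[0,0,0.3],"twist":0,"hand":0.6}
    - {"translation":[0,0,0.1],"twist":0,"hand":0.6}
    - {"translation":[0,0,0],"twist":0,"hand":0.6}
    - {"translation":[0,0,0],"twist":0,"hand":0.6}

```text
time: 12.55
tool_pos: [0.4846, -0.3408, 0.0738]
tool_rot: [0.001, 0.538, 0.843, -0.0]
contact_force: [-0.1, 0.4, -0.1]
gripper_width: 0.599
grasp_force: 0.0
```

Run:
```python
from h import *
brief();print(shift([.4845,-.3395,.066]))
```

```text
12.55 [ 0.4846 -0.3408  0.0738] yaw 0.4344967294824751 F [-0.0719  0.386  -0.121 ] g 0.5993835607290507 0.0 j [-0.7385  0.1516  1.8242 -0.      1.1638 -1.1729]
[0.0122 0.0044 0.0775]
```

apply_moves:
  targets:
    - {"translation":[0.01,0,0.07],"twist":0,"hand":0.6}
    - {"translation":[0,0,0],"twist":0,"hand":0.3}
    - {"translation":[0,0,0],"twist":0,"hand":0}
    - {"translation":[0,0,0],"twist":0,"hand":0}
    - {"translation":[0,0,0],"twist":0,"hand":0}
    - {"translation":[0,0,0],"twist":0,"hand":0}
    - {"translation":[0,0,0],"twist":0,"hand":0}

```text
time: 13.25
tool_pos: [0.4838, -0.3396, 0.0661]
tool_rot: [0.0, 0.538, 0.843, -0.0]
contact_force: [-1.1, 0.4, 4.7]
gripper_width: 0.122
grasp_force: 59.7
```

Run:
```python
from h import *
brief()
```

```text
13.25 [ 0.4838 -0.3396  0.0661] yaw 0.43401788485250414 F [-1.0738  0.4173  4.7047] g 0.12151881301033289 59.67610716819763 j [-0.7379  0.1597  1.8298 -0.      1.1512 -1.1719]
```

Run:
```python
from h import *
for n in ("w3","w4"):
    im=cv2.imread(f"pics/{n}.png");k=dict(np.load(f"pics/{n}.npz"));g=cv2.cvtColor(im,cv2.COLOR_BGR2GRAY).astype(np.float32)
    def prof(a,b):
        p=np.array([proj("wrist",q,k) for q in np.linspace(a,b,61)],np.float32)
        return cv2.remap(g,p[:,:1],p[:,1:],1)[:,0].astype(int)
    print(n,"along x -30..30mm at y=.066 z=.044",prof(W(-.03,.066,.044),W(.03,.066,.044)).tolist())
    print("along y 40..100 z=.034",prof(W(0,.04,.034),W(0,.10,.034)).tolist())
```

```text
w3 along x -30..30mm at y=.066 z=.044 [170, 192, 194, 191, 188, 191, 189, 186, 185, 188, 191, 191, 190, 186, 185, 186, 186, 185, 185, 187, 182, 114, 58, 40, 28, 28, 30, 29, 27, 28, 29, 35, 50, 55, 69, 75, 76, 109, 165, 181, 182, 178, 177, 179, 176, 175, 174, 178, 180, 180, 179, 175, 175, 176, 176, 175, 175, 177, 169, 116, 86]
along y 40..100 z=.034 [114, 114, 114, 115, 115, 115, 115, 115, 95, 35, 29, 28, 28, 28, 30, 31, 29, 29, 28, 29, 30, 28, 28, 29, 29, 30, 29, 28, 29, 31, 31, 30, 28, 29, 29, 30, 30, 29, 30, 30, 37, 44, 62, 98, 127, 135, 134, 134, 132, 133, 133, 132, 132, 133, 133, 133, 131, 132, 132, 133, 132]
w4 along x -30..30mm at y=.066 z=.044 [194, 217, 218, 218, 217, 218, 216, 215, 215, 217, 218, 218, 217, 215, 214, 214, 214, 214, 214, 205, 185, 116, 60, 48, 29, 30, 31, 29, 29, 29, 29, 38, 48, 58, 82, 75, 78, 107, 169, 181, 183, 180, 179, 182, 179, 176, 177, 179, 181, 181, 181, 176, 175, 177, 177, 177, 177, 178, 171, 114, 78]
along y 40..100 z=.034 [195, 194, 173, 121, 116, 115, 115, 113, 86, 41, 30, 29, 29, 28, 29, 29, 29, 30, 29, 29, 29, 29, 30, 29, 30, 30, 30, 30, 30, 29, 31, 31, 30, 29, 29, 29, 29, 31, 29, 29, 32, 44, 60, 97, 117, 117, 117, 116, 116, 117, 117, 117, 115, 116, 123, 115, 123, 132, 134, 134, 134]
```

apply_moves:
  targets:
    - {"translation":[0,0,-0.1],"twist":0,"hand":0}
    - {"translation":[0,0,-0.3],"twist":0,"hand":0}
    - {"translation":[0,0,-0.35],"twist":0,"hand":0}
    - {"translation":[0,0,-0.35],"twist":0,"hand":0}
    - {"translation":[0,0,-0.25],"twist":0,"hand":0}
    - {"translation":[0,0,0],"twist":0,"hand":0}

```text
time: 13.85
tool_pos: [0.4852, -0.3408, 0.2054]
tool_rot: [0.004, 0.538, 0.843, -0.001]
contact_force: [-0.0, -0.3, -0.7]
gripper_width: 0.129
grasp_force: 59.1
```

Run:
```python
from h import *
brief();print(shift(W(-.001,.066,.2)))
```

```text
13.85 [ 0.4852 -0.3408  0.2054] yaw 0.4341002961720338 F [-0.0058 -0.345  -0.7438] g 0.1286052472780052 59.06223177909851 j [-0.7378  0.0059  1.7418  0.      1.3853 -1.1719]
[3.5064 2.4039 0.0341]
```

apply_moves:
  targets:
    - {"translation":[0.32,0.22,0],"twist":0,"hand":0}
    - {"translation":[0.32,0.22,0],"twist":0,"hand":0}
    - {"translation":[0.32,0.22,0],"twist":0,"hand":0}
    - {"translation":[0.32,0.22,0],"twist":0,"hand":0}
    - {"translation":[0.32,0.22,0],"twist":0,"hand":0}
    - {"translation":[0.32,0.22,0],"twist":0,"hand":0}
    - {"translation":[0.32,0.22,0],"twist":0,"hand":0}
    - {"translation":[0.32,0.22,0],"twist":0,"hand":0}

```text
time: 14.65
tool_pos: [0.5342, -0.0312, 0.1977]
tool_rot: [-0.002, 0.538, 0.843, -0.001]
contact_force: [0.7, -0.3, -0.9]
gripper_width: 0.126
grasp_force: 59.1
```

apply_moves:
  targets:
    - {"translation":[0.32,0.22,0],"twist":0,"hand":0}
    - {"translation":[0.32,0.22,0],"twist":0,"hand":0}
    - {"translation":[0.3,0.2,0],"twist":0,"hand":0}
    - {"translation":[0,0,0.1],"twist":1,"hand":0}
    - {"translation":[0,0,0.1],"twist":1,"hand":0}
    - {"translation":[0,0,0.1],"twist":1,"hand":0}
    - {"translation":[0,0,0.1],"twist":1,"hand":0}
    - {"translation":[0,0,0.1],"twist":1,"hand":0}

```text
time: 15.45
tool_pos: [0.5524, 0.0793, 0.1472]
tool_rot: [-0.001, 0.731, 0.682, -0.001]
contact_force: [-0.5, 0.5, -1.3]
gripper_width: 0.127
grasp_force: 59.1
```

apply_moves:
  targets:
    - {"translation":[0,0,0.1],"twist":1,"hand":0}
    - {"translation":[0,0,0],"twist":0.06,"hand":0}
    - {"translation":[0,0,0],"twist":0,"hand":0}
    - {"translation":[0,0,0],"twist":0,"hand":0}

```text
time: 15.85
tool_pos: [0.5539, 0.0792, 0.1402]
tool_rot: [-0.0, 0.765, 0.644, -0.0]
contact_force: [0.7, -0.5, -1.9]
gripper_width: 0.131
grasp_force: 59.1
```

Run:
```python
from h import *
brief();print(shift(W(-.001,.066,.12)),yaw()-(A-np.pi/2));im,k=snap("wrist","w7")
H,S,V=cv2.split(cv2.cvtColor(im,cv2.COLOR_RGB2HSV))
```

```text
15.85 [0.5539 0.0792 0.1402] yaw -0.17063097917808076 F [ 0.6653 -0.5352 -1.8717] g 0.1314034017324306 59.086493253707886 j [ 0.009  -0.0049  1.8668  0.      1.28    0.1797]
[-0.0049  0.0203  0.202 ] 0.00176534761681571
```

View pics/w7.png

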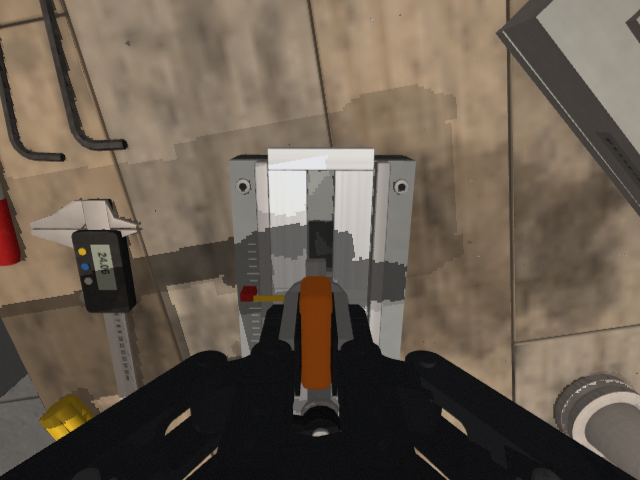

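The bolt hangs above the slot: handle at (316,278–388), T-head visible at (317,267), pointer still level with the red tab. I'll check where the handle sits relative to the TCP.

Run:
```python
from h import *
im=cv2.imread("pics/w7.png");k=dict(np.load("pics/w7.npz"));H,S,V=cv2.split(cv2.cvtColor(im,cv2.COLOR_BGR2HSV))
m=((H>3)&(H<18)&(S>170)&(V>60)); m[:, :250]=0
t=FX(state()["tool_pos"]);print(t)
for v in (284,300,320,340,360,380,386):
    u=np.nonzero(m[v])[0];print(v,u.min(),u.max(),FX(ray("wrist",((u.min()+u.max())/2,v),t[2]+.001,k))-t)
v=np.nonzero(m[:,316])[0];print(v.min(),v.max(),[FX(ray("wrist",(316,x),t[2]+.001,k))-t for x in(v.min(),v.max())])
# head far end tip (z = TCP-.0585)
print(im[255:280:2,317].tolist()); print(FX(ray("wrist",(317,261),t[2]-.0585+.008,k))-t)
```

```text
[-0.0028  0.0665  0.1406]
284 301 330 [-0.0003  0.024   0.001 ]
300 253 331 [-0.0085  0.0179  0.001 ]
320 301 330 [-0.0003  0.0101  0.001 ]
340 301 330 [-0.0003  0.002   0.001 ]
360 302 330 [-0.0001 -0.0064  0.001 ]
380 301 330 [-0.0003 -0.0151  0.001 ]
386 304 328 [-0.0001 -0.0178  0.001 ]
276 388 [array([-0.0002,  0.027 ,  0.001 ]), array([-0.0001, -0.0187,  0.001 ])]
[[41, 41, 42], [31, 31, 33], [62, 64, 67], [65, 68, 70], [72, 74, 78], [71, 73, 76], [72, 75, 78], [73, 76, 79], [73, 75, 78], [72, 75, 77], [65, 70, 82], [10, 45, 98], [9, 46, 99]]
[ 0.0004  0.0121 -0.0505]
```

apply_moves:
  targets:
    - {"translation":[-0.005,0.015,0.1],"twist":0.02,"hand":0}
    - {"translation":[0,0,0.15],"twist":0,"hand":0}
    - {"translation":[0,0,0.1],"twist":0,"hand":0}
    - {"translation":[0,0,0.1],"twist":0,"hand":0}
    - {"translation":[0,0,0.1],"twist":0,"hand":0}
    - {"translation":[0,0,0.05],"twist":0,"hand":0}
    - {"translation":[0,0,0],"twist":0,"hand":0}

```text
time: 16.6
tool_pos: [0.5548, 0.0785, 0.0791]
tool_rot: [-0.001, 0.766, 0.643, -0.001]
contact_force: [-0.3, -0.7, -1.1]
gripper_width: 0.127
grasp_force: 59.0
```

Run:
```python
from h import *
brief();print(FX(state()["tool_pos"]),state()["ft_torque"])
```

```text
16.6 [0.5548 0.0785 0.0791] yaw -0.1739662392719803 F [-0.3356 -0.7348 -1.0632] g 0.12737915278455716 59.02582213282585 j [ 0.0077  0.0749  1.8976 -0.      1.1709  0.1817]
[-0.0021  0.0659  0.0791] [-0.0225  0.0183  0.0136]
```

apply_moves:
  targets:
    - {"translation":[0,0,0.03],"twist":0,"hand":0}
    - {"translation":[0,0,0.015],"twist":0,"hand":0}
    - {"translation":[0,0,0],"twist":0,"hand":0}

```text
time: 16.9
tool_pos: [0.5555, 0.0785, 0.076]
tool_rot: [0.0, 0.766, 0.643, 0.0]
contact_force: [-0.7, -0.1, -1.3]
gripper_width: 0.125
grasp_force: 59.0
```

apply_moves:
  targets:
    - {"translation":[0,0,0.01],"twist":0,"hand":0}
    - {"translation":[0,0,0.01],"twist":0,"hand":0}
    - {"translation":[0,0,0],"twist":0,"hand":0}

```text
time: 17.2
tool_pos: [0.5556, 0.0785, 0.0742]
tool_rot: [0.0, 0.766, 0.643, 0.0]
contact_force: [-0.1, 0.4, -1.1]
gripper_width: 0.13
grasp_force: 59.3
```

apply_moves:
  targets:
    - {"translation":[0,0,0.01],"twist":0,"hand":0}
    - {"translation":[0,0,0.007],"twist":0,"hand":0}
    - {"translation":[0,0,0],"twist":0,"hand":0}

```text
time: 17.5
tool_pos: [0.5557, 0.0785, 0.0741]
tool_rot: [-0.0, 0.766, 0.643, -0.0]
contact_force: [-5.1, 0.9, 9.2]
gripper_width: 0.126
grasp_force: 60.7
```

The collar is seated (9 N). I'll ease off slightly and make the quarter turn.

apply_moves:
  targets:
    - {"translation":[0,0,-0.01],"twist":0,"hand":0}
    - {"translation":[0,0,0],"twist":-1,"hand":0}
    - {"translation":[0,0,0],"twist":-1,"hand":0}
    - {"translation":[0,0,0],"twist":-1,"hand":0}
    - {"translation":[0,0,0],"twist":-1,"hand":0}
    - {"translation":[0,0,0],"twist":-1,"hand":0}
    - {"translation":[0,0,0],"twist":-1,"hand":0}
    - {"translation":[0,0,0],"twist":-1,"hand":0}

```text
time: 18.3
tool_pos: [0.5563, 0.0784, 0.0741]
tool_rot: [0.001, 0.497, 0.868, 0.0]
contact_force: [0.1, 0.5, 2.7]
gripper_width: 0.126
grasp_force: 59.6
```

apply_moves:
  targets:
    - {"translation":[0,0,0],"twist":-1,"hand":0}
    - {"translation":[0,0,0],"twist":-1,"hand":0}
    - {"translation":[0,0,0],"twist":-1,"hand":0}
    - {"translation":[0,0,0],"twist":-1,"hand":0}
    - {"translation":[0,0,0],"twist":-1,"hand":0}
    - {"translation":[0,0,0],"twist":-1,"hand":0}
    - {"translation":[0,0,0],"twist":-1,"hand":0}
    - {"translation":[0,0,0],"twist":-1,"hand":0}

```text
time: 19.1
tool_pos: [0.5563, 0.0783, 0.0741]
tool_rot: [0.001, 0.12, 0.993, 0.0]
contact_force: [-0.5, -0.1, 2.3]
gripper_width: 0.124
grasp_force: 59.7
```

apply_moves:
  targets:
    - {"translation":[0,0,0],"twist":-0.73,"hand":0}
    - {"translation":[0,0,0],"twist":0,"hand":0}
    - {"translation":[0,0,0],"twist":0,"hand":0}

```text
time: 19.4
tool_pos: [0.5563, 0.0784, 0.0741]
tool_rot: [0.001, 0.087, 0.996, 0.0]
contact_force: [0.7, -1.6, 5.0]
gripper_width: 0.126
grasp_force: 59.8
```

Run:
```python
from h import *
brief();print(FX(state()["tool_pos"]),state()["ft_torque"],yaw()-A)
```

```text
19.4 [0.5563 0.0784 0.0741] yaw 1.3975532318403134 F [ 0.7243 -1.5519  5.0438] g 0.12597828669867242 59.833839386701584 j [ 0.0076  0.0832  1.8985 -0.0002  1.1577 -1.3899]
[-0.0005  0.0661  0.0741] [-0.1024 -0.103   0.0624] -0.0008467681596866505
```

apply_moves:
  targets:
    - {"translation":[0,0,0],"twist":0,"hand":0.5}
    - {"translation":[0,0,0],"twist":0,"hand":0.5}
    - {"translation":[0,0,0],"twist":0,"hand":0.5}
    - {"translation":[0,0,0],"twist":0,"hand":0.5}
    - {"translation":[0,0,-0.3],"twist":0,"hand":0.5}
    - {"translation":[0,0,-0.4],"twist":0,"hand":0.5}
    - {"translation":[0.1,-0.3,-0.4],"twist":0,"hand":0}
    - {"translation":[0.2,-0.3,-0.1],"twist":0,"hand":0}

```text
time: 20.2
tool_pos: [0.5187, 0.0244, 0.1982]
tool_rot: [0.005, 0.085, 0.996, -0.0]
contact_force: [0.1, -1.5, 0.5]
gripper_width: 0.173
grasp_force: 0.0
```

apply_moves:
  targets:
    - {"translation":[0,0,0],"twist":0,"hand":0}
    - {"translation":[0,0,0],"twist":0,"hand":0}
    - {"translation":[0,0,0],"twist":0,"hand":0}

```text
time: 20.5
tool_pos: [0.5156, 0.0254, 0.1913]
tool_rot: [-0.001, 0.086, 0.996, 0.0]
contact_force: [-0.1, 1.4, -1.0]
gripper_width: 0.001
grasp_force: 0.0
```

Run:
```python
from h import *
brief();k=gap("w8")
for n,p in (("pivot",W(-.001,-.053,.066)),("bolt",W(-.001,.066,.075))): print(n,proj("wrist",p,k))
```

```text
20.5 [0.5156 0.0254 0.1913] yaw 1.3992535876790062 F [-0.0641  1.3553 -0.99  ] g 0.0014505440597226298 0.0 j [-0.0951 -0.1633  1.9254  0.0003  1.3811 -1.4944]
200 r 353 358 V 67 82 [np.float64(0.0332), np.float64(0.0374)]
203 r 352 360 V 61 125 [np.float64(0.0325), np.float64(0.0389)]
206 r 352 360 V 61 161 [np.float64(0.0326), np.float64(0.039)]
209 r 352 360 V 60 156 [np.float64(0.0327), np.float64(0.0391)]
212 r 352 360 V 62 143 [np.float64(0.0327), np.float64(0.0392)]
215 y 353 357 V 127 136 [np.float64(0.0335), np.float64(0.0371)]
218 y 353 357 V 128 133 [np.float64(0.0336), np.float64(0.0372)]
221 y 353 357 V 131 132 [np.float64(0.0336), np.float64(0.0373)]
224 y 352 357 V 92 186 [np.float64(0.033), np.float64(0.0373)]
227 y 352 357 V 93 132 [np.float64(0.0331), np.float64(0.0374)]
230 y 352 357 V 91 98 [np.float64(0.0331), np.float64(0.0375)]
233 y 352 357 V 94 96 [np.float64(0.0332), np.float64(0.0376)]
236 y 352 357 V 96 113 [np.float64(0.0333), np.float64(0.0376)]
239 y 352 356 V 172 211 [np.float64(0.0333), np.float64(0.037)]
242 y 352 356 V 189 212 [np.float64(0.0334), np.float64(0.0371)]
pivot [229.9999 278.3541]
bolt [402.5002 283.8469]
```

View pics/w8.png

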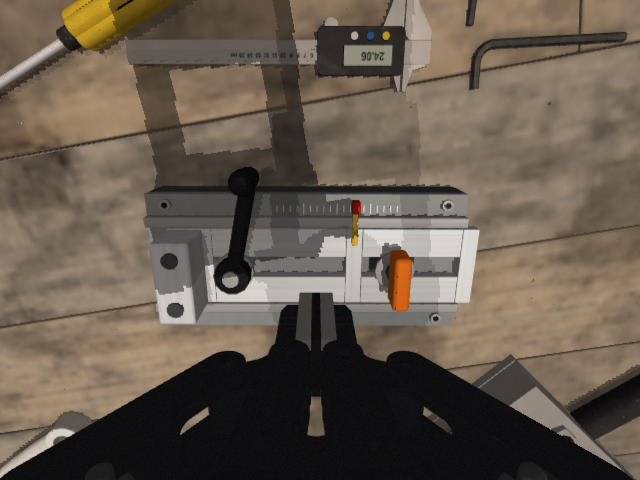

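The bolt stands across the slot (handle vertical at (400,280)), the pointer is still on the tab, and the lever knob is at (243,180). Next is the lever: I'll compute its angle and the approach.

```bash
cat >> h.py <<'E'
PV=np.array([-.001,-.053])
def lev(th,r,t,z):  # TCP behind the handle
    p=PV+r*np.array([-np.cos(th),np.sin(th)])-t*np.array([np.sin(th),np.cos(th)]);return W(p[0],p[1],z)
E
python3 - <<'E'
from h import *
k=dict(np.load("pics/w8.npz"))
for uv,z in (((242,180),.096),((250,176),.06),((236,232),.066),((242,205),.066)):
    d=FX(ray("wrist",uv,z,k))[:2]-PV;print(d,np.arctan2(d[1],-d[0]),np.hypot(*d))
print("pivot est",FX(ray("wrist",(231,280),.066,k)))
s=state();print(shift(lev(.2,.074,.037,.095)),yaw()-A)
E
```

```text
[-0.0741  0.0183] 0.24182809492670423 0.07629815742991937
[-0.0708  0.0168] 0.23241660442704293 0.07272901429976257
[-0.034   0.0064] 0.18526568675992466 0.034599476856810474
[-0.0526  0.0115] 0.2153745550464717 0.05386087391553367
pivot est [ 0.0003 -0.0524  0.066 ]
[ 0.4925 -0.8158  0.9626] 0.001167381664880729
```

apply_moves:
  targets:
    - {"translation":[0.16,-0.27,0],"twist":0,"hand":0}
    - {"translation":[0.16,-0.27,0],"twist":0,"hand":0}
    - {"translation":[0.17,-0.28,0],"twist":0,"hand":0}
    - {"translation":[0,0,0.3],"twist":0.8,"hand":0}
    - {"translation":[0,0,0.3],"twist":0.8,"hand":0}
    - {"translation":[0,0,0.3],"twist":0.7,"hand":0}
    - {"translation":[0,0,0.05],"twist":0,"hand":0}
    - {"translation":[0,0,0],"twist":0,"hand":0}

```text
time: 21.35
tool_pos: [0.4528, -0.0468, 0.0959]
tool_rot: [-0.002, 0.198, 0.98, 0.0]
contact_force: [0.2, -0.0, -0.5]
gripper_width: -0.002
grasp_force: 0.0
```

Run:
```python
from h import *
brief();print(shift(lev(.23,.074,.0225,.093)),yaw()-A)
```

```text
21.35 [ 0.4528 -0.0468  0.0959] yaw 1.171166289896814 F [ 0.1889 -0.0336 -0.4717] g -0.0016276049982819622 0.0 j [-0.2667 -0.2093  2.1349  0.0001  1.2198 -1.4379]
[0.0098 0.1717 0.0293] -0.22723371010318605
```

apply_moves:
  targets:
    - {"translation":[0.01,0.1,0.03],"twist":0,"hand":0}
    - {"translation":[0,0.06,0],"twist":0,"hand":0}
    - {"translation":[0.015,0.059,0],"twist":0.8,"hand":0}
    - {"translation":[0.015,0.059,0],"twist":0.8,"hand":0}
    - {"translation":[0.015,0.059,0],"twist":0.8,"hand":0}
    - {"translation":[0.015,0.059,0],"twist":0.8,"hand":0}
    - {"translation":[0.015,0.059,0],"twist":0.8,"hand":0}
    - {"translation":[0,0,0],"twist":0,"hand":0}

```text
time: 22.15
tool_pos: [0.4691, -0.0029, 0.0956]
tool_rot: [0.001, 0.389, 0.921, 0.0]
contact_force: [-0.5, 0.2, 0.9]
gripper_width: 0.002
grasp_force: 0.4
```

Run:
```python
from h import *
brief();print(shift(lev(.63,.074,.0225,.093)),yaw()-A)
```

```text
22.15 [ 0.4691 -0.0029  0.0956] yaw 0.770989630276655 F [-0.5278  0.2457  0.9095] g 0.0015281744423805048 0.4255492161610164 j [-0.1648 -0.1746  2.1061 -0.0004  1.2085 -0.9357]
[0.0206 0.0021 0.0261] -0.6274103697233451
```

Tracking is good; continue towards the stop.

apply_moves:
  targets:
    - {"translation":[0.025,0.06,0.01],"twist":0.8,"hand":0}
    - {"translation":[0.02,0.059,0],"twist":0.8,"hand":0}
    - {"translation":[0.015,0.059,0],"twist":0.8,"hand":0}
    - {"translation":[0.01,0.045,0],"twist":0.6,"hand":0}
    - {"translation":[0.01,0.045,0],"twist":0.6,"hand":0}
    - {"translation":[0.01,0.045,0],"twist":0.6,"hand":0}
    - {"translation":[0,0,0],"twist":0,"hand":0}

```text
time: 22.85
tool_pos: [0.4892, 0.0216, 0.0941]
tool_rot: [0.0, 0.573, 0.82, 0.0]
contact_force: [-2.7, 0.1, 0.9]
gripper_width: -0.002
grasp_force: 0.7
```

Run:
```python
from h import *
brief();print(shift(lev(1.05,.074,.0225,.093)),yaw()-A,R(state()).T@state()["contact_force"])
```

```text
22.85 [0.4892 0.0216 0.0941] yaw 0.35157577268384815 F [-2.7185  0.066   0.9331] g -0.0017842505965921112 0.72251416684594 j [-0.1082 -0.1179  2.0588  0.0003  1.2003 -0.4599]
[0.0141 0.0036 0.0113] -1.0468242273161519 [ 0.9982 -2.5289 -0.9345]
```

apply_moves:
  targets:
    - {"translation":[0.015,0.038,0],"twist":0.5,"hand":0}
    - {"translation":[0.012,0.038,0],"twist":0.5,"hand":0}
    - {"translation":[0.01,0.038,0],"twist":0.5,"hand":0}
    - {"translation":[0.01,0.038,0],"twist":0.5,"hand":0}
    - {"translation":[0,0,0],"twist":0,"hand":0}

```text
time: 23.35
tool_pos: [0.5021, 0.0298, 0.0938]
tool_rot: [0.0, 0.651, 0.759, -0.0]
contact_force: [-2.1, -1.4, 2.6]
gripper_width: -0.004
grasp_force: 1.5
```

Run:
```python
from h import *
brief();print(shift(lev(1.25,.074,.0225,.093)),yaw()-A,R(state()).T@state()["contact_force"])
```

```text
23.35 [0.5021 0.0298 0.0938] yaw 0.15173687386947327 F [-2.0763 -1.3771  2.6042] g -0.003748848880946733 1.5057743014767766 j [-0.0887 -0.0832  2.0274 -0.0002  1.1975 -0.2404]
[0.0118 0.003  0.0084] -1.2466631261305268 [-1.0478 -2.2609 -2.6038]
```

apply_moves:
  targets:
    - {"translation":[0.01,0.037,0],"twist":0.5,"hand":0}
    - {"translation":[0,0.015,0],"twist":0,"hand":0}
    - {"translation":[0,0,0],"twist":0,"hand":0}

```text
time: 23.65
tool_pos: [0.5068, 0.0316, 0.0935]
tool_rot: [-0.0, 0.67, 0.742, -0.0]
contact_force: [-4.0, 1.4, 2.8]
gripper_width: -0.001
grasp_force: 2.3
```

apply_moves:
  targets:
    - {"translation":[0,0.01,0],"twist":0,"hand":0}
    - {"translation":[0,0,0],"twist":0,"hand":0}

```text
time: 23.85
tool_pos: [0.5077, 0.0317, 0.0934]
tool_rot: [-0.0, 0.67, 0.742, -0.0]
contact_force: [-5.3, 0.3, 3.4]
gripper_width: -0.005
grasp_force: 2.4
```

Run:
```python
from h import *
brief();print(shift(lev(1.3,.074,.0225,.093)),yaw()-A,R(state()).T@state()["contact_force"])
```

```text
23.85 [0.5077 0.0317 0.0934] yaw 0.10108788270048977 F [-5.2526  0.2654  3.4314] g -0.004515404120060453 2.3893031710758805 j [-0.0842 -0.0682  2.0141  0.0005  1.1964 -0.1855]
[ 0.0105 -0.018   0.0041] -1.2973121172995103 [ 0.7962 -5.2013 -3.4275]
```

apply_moves:
  targets:
    - {"translation":[0,0.015,0],"twist":0,"hand":0}
    - {"translation":[0,0.015,0],"twist":0,"hand":0}
    - {"translation":[0,0,0],"twist":0,"hand":0}

```text
time: 24.15
tool_pos: [0.5085, 0.0319, 0.0931]
tool_rot: [-0.003, 0.67, 0.742, -0.003]
contact_force: [-14.4, -0.8, 9.9]
gripper_width: 0.0
grasp_force: 7.1
```

apply_moves:
  targets:
    - {"translation":[0,0.01,0],"twist":0,"hand":0}
    - {"translation":[0,0,0],"twist":0,"hand":0}

```text
time: 24.35
tool_pos: [0.5087, 0.0319, 0.0931]
tool_rot: [-0.004, 0.67, 0.742, -0.003]
contact_force: [-17.5, -0.6, 12.4]
gripper_width: -0.002
grasp_force: 8.9
```

The lever is on its stop: force is rising with no further motion. Back off and check.

apply_moves:
  targets:
    - {"translation":[0,-0.15,0],"twist":0,"hand":0}
    - {"translation":[0,-0.1,-0.1],"twist":0,"hand":0}
    - {"translation":[0,0,-0.4],"twist":0,"hand":0}
    - {"translation":[0,0,-0.4],"twist":0,"hand":0}
    - {"translation":[0,0,-0.1],"twist":-1,"hand":0}
    - {"translation":[0,0,0],"twist":-1,"hand":0}
    - {"translation":[0,0,0],"twist":-1,"hand":0}
    - {"translation":[0,0,0],"twist":-1,"hand":0}

```text
time: 25.15
tool_pos: [0.488, 0.0294, 0.1939]
tool_rot: [0.002, 0.508, 0.861, 0.001]
contact_force: [-0.4, -0.0, -0.5]
gripper_width: -0.001
grasp_force: 0.0
```

apply_moves:
  targets:
    - {"translation":[0,0,0],"twist":-1,"hand":0}
    - {"translation":[0,0,0],"twist":-1,"hand":0}
    - {"translation":[0,0,0],"twist":-1,"hand":0}
    - {"translation":[0,0,0],"twist":-1,"hand":0}
    - {"translation":[0,0,0],"twist":-1,"hand":0}
    - {"translation":[0,0,0],"twist":-1,"hand":0}
    - {"translation":[0,0,0],"twist":-1,"hand":0}
    - {"translation":[0,0,0],"twist":-1,"hand":0}

```text
time: 25.95
tool_pos: [0.4879, 0.0294, 0.1936]
tool_rot: [0.002, 0.133, 0.991, 0.0]
contact_force: [0.1, 0.1, 0.2]
gripper_width: -0.004
grasp_force: 0.0
```

apply_moves:
  targets:
    - {"translation":[0,0,0],"twist":-1,"hand":0}
    - {"translation":[0,0,0],"twist":0,"hand":0}
    - {"translation":[0,0,0],"twist":0,"hand":0}

```text
time: 26.25
tool_pos: [0.4875, 0.0294, 0.1936]
tool_rot: [0.001, 0.086, 0.996, 0.0]
contact_force: [-0.2, -1.1, -0.3]
gripper_width: -0.001
grasp_force: 0.0
```

Run:
```python
from h import *
brief();gap("w9")
```

```text
26.25 [0.4875 0.0294 0.1936] yaw 1.3977514951449796 F [-0.1696 -1.1024 -0.3351] g -0.001342940558873465 0.0 j [-0.0924 -0.24    1.987   0.0001  1.393  -1.4901]
236 r 351 358 V 59 63 [np.float64(0.0318), np.float64(0.0377)]
239 r 351 359 V 62 110 [np.float64(0.0319), np.float64(0.0385)]
242 r 352 359 V 61 156 [np.float64(0.0327), np.float64(0.0386)]
245 r 352 359 V 65 147 [np.float64(0.0328), np.float64(0.0387)]
248 r 352 359 V 79 143 [np.float64(0.0328), np.float64(0.0388)]
251 y 352 357 V 71 206 [np.float64(0.0329), np.float64(0.0374)]
254 y 352 357 V 81 185 [np.float64(0.033), np.float64(0.0375)]
257 y 352 357 V 92 176 [np.float64(0.033), np.float64(0.0375)]
260 y 352 357 V 94 161 [np.float64(0.0331), np.float64(0.0376)]
263 y 352 357 V 126 128 [np.float64(0.0332), np.float64(0.0377)]
266 y 352 356 V 156 213 [np.float64(0.0332), np.float64(0.037)]
269 y 352 356 V 175 212 [np.float64(0.0333), np.float64(0.0371)]
272 y 352 356 V 190 208 [np.float64(0.0334), np.float64(0.0372)]
275 y 352 356 V 195 206 [np.float64(0.0335), np.float64(0.0373)]
```

View pics/w9.png

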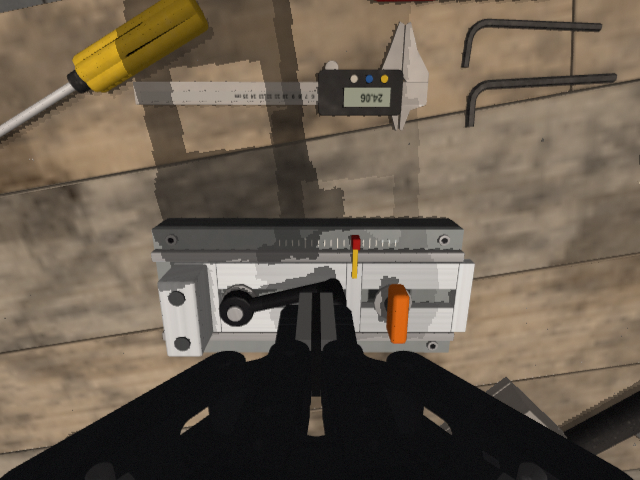

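The lever now points along +y (hub (236,308), knob near (335,292)), the pointer is on the tab, and the bolt stays across. I'll check the knob against the 1.3 rad prediction from a small offset.

apply_moves:
  targets:
    - {"translation":[0.3,0.3,-0.2],"twist":0,"hand":0}
    - {"translation":[0.1,0.4,-0.2],"twist":0,"hand":0}
    - {"translation":[0,0,0],"twist":0,"hand":0}
    - {"translation":[0,0,0],"twist":0,"hand":0}

```text
time: 26.7
tool_pos: [0.46, 0.1058, 0.234]
tool_rot: [0.001, 0.085, 0.996, -0.0]
contact_force: [0.1, -0.9, -0.3]
gripper_width: 0.0
grasp_force: 0.0
```

Run:
```python
from h import *
im,k=snap("wrist","w10")
g=cv2.cvtColor(im,cv2.COLOR_RGB2GRAY);b=im.copy()
for t,c in ((1.2,(255,0,0)),(1.3,(0,255,0))):
    d=np.array([-np.cos(t),np.sin(t)])*.074+PV
    for z in (.096,):cv2.circle(b,tuple(int(x) for x in proj("wrist",W(*d,z),k)),2,c,-1)
u,v=proj("wrist",W(-.02,0,.07),k).astype(int)
cv2.imwrite("pics/w10c.png",cv2.resize(b[max(v-70,0):v+70,max(u-120,0):u+120],None,fx=3,fy=3)[:,:,::-1])
```

```text
(no output)
```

View pics/w10c.png

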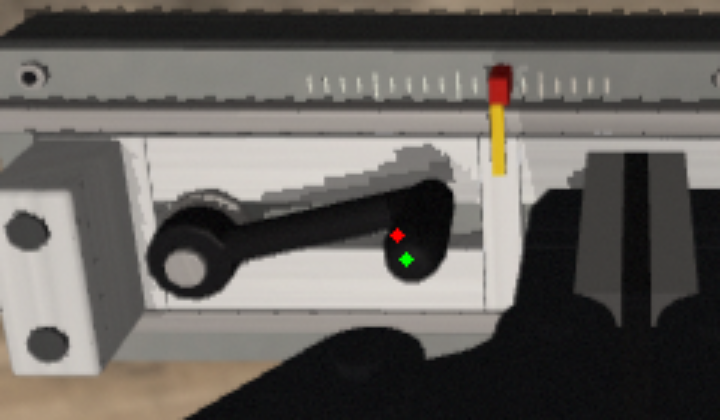

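The knob sits on the 1.3 rad prediction (green dot), the pointer is on the tab, and nothing is being touched. Handing in.

```bash
python3 -c "
from plant import *
print(job_done())"
```

```text
the job is handed in; nothing more can be done
None
```

I handed the job in at about 27 s of the 72 s allowed, with no verdict returned: the pointer is within about 0.5 mm of the red tab, the T-bolt is seated and turned a quarter turn, the lever is at its 1.3 rad stop, and I saw nothing else disturbed (the back of the bench was not re-checked).

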